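Free the ball dish from its locking stand and hold it turned a quarter, ball in the middle

ROBOT

A 6-joint arm with a two-finger parallel gripper is mounted at the origin on a cart in front of the work surface, level with it; the furniture and walls round the work are solid. World frame = base frame: x ahead of the robot, y to its left, z up, the work surface at z = 0. Lengths are in mm, angles in degrees, forces in N, time in s.
With the tool pointing down it reaches from about 350 to 850 mm from the base axis. Payload 8.1 kg.
Tool frame: the origin (TCP) lies at the very end of the fingers, on their centre line; the grasp point (between the pads) lies 19 mm behind it (r.grip_point_offset is the distance from the TCP to the grasp point, in mm); z points along the fingers, y is the line along which they close (so a half turn about z gives the same grasp; the last joint's range is limited). The gripper opens to 85 mm and grips with 20 to 120 N. Pads are 22 mm wide; open, the fingers measure 114 mm over their backs; the gripper's body (76 mm by 85 mm) begins 54 mm behind the grasp point. The pads swing forward as they close: fully open they stand 13 mm farther back than shut.
Start: joints at [60.023, 7.471, 85.268, -0, 87.261, -4.893], TCP at [254.349, 543.426, 231.292] pointing down, gripper open.
Joint ranges: [-169.43, 169.43], [-51.17, 129.36], [1.28, 143.12], [-76.62, 256.62], [0, 156.53], [-152.29, 152.29]. Speed limits (degrees/s): [136.94, 136.94, 159.86, 180, 180, 180].

INTERFACE

Orientations are given as [roll, pitch, yaw] about the fixed x, y, z axes, in that order (R = Rz(yaw) Ry(pitch) Rx(roll)).
In Python, from bench import status, eyes, r gives the robot as it stands.
- The arm moves only by the shell command python3 -m handwheel 'ROWS' [FORCE]. ROWS is a JSON object whose one key "series" holds a list that holds one entry, the list of rows, each a list of 7 numbers: the shift along the tool's x, y, z in cm, then the turn, a rotation vector about the tool's x, y, z in rad, then the opening, from 0 (shut) to 1 (fully open). In form: {"series": [[[tx, ty, tz, rx, ry, rz, claw], ...]]}. A call has 1 to 12 rows; each row is the pose to reach, as a shift and turn from the pose commanded when the call began, along the tool's axes at that moment; what a row does not reach only later rows make up. A row lasts 1/8 s, in which the tool goes at most 62.5 mm and 10.7 degrees, less where a joint would pass 70% of its speed; a pose out of reach is approached as far as the arm can. A call with a gripper value outside its range is refused whole. The fingers move at their own pace and stop on an object; FORCE is the grip in N (left out, the last holds). Time passes only in rows, so rows that repeat a pose let the fingers close. It gives the time, the measured TCP pose, the force, the opening and the grip force at its end, in the units of the state.
- status.sense(): the state, without advancing time (a new reading comes with each control period).
- eyes.snapshot(name): name is "scene" or "top" or "wrist"; returns a dict with "img" (384x512x3 uint8, red, green, blue), "mtx" (3x3 intrinsics, pixels), "R" (3x3) and "t" (3): a world point X has camera coordinates R X + t. Camera axes: x right, y down, z forward; pixel columns grow to the right and rows downward; lengths in mm; the calibration is good to about 2 mm. A picture is of the moment at which its call begins. There is no depth.
- r.hand_in(): hands the job in; it is judged then, once.
The state is a dict: "time": time; "joint_pos": joint angles; "qd": joint speeds; "joint_efforts": joint torques, N m; "tool_pos": TCP position; "tcp_rot": TCP orientation; "ft_force": force on the tool from outside, world axes, zero at the start; "wrist_torque": the same for the moment, N m; "finger_gap": finger opening in mm; "grip_force": force on a finger pad.
Only numpy, scipy, OpenCV 4.12 (cv2) and the standard library are available. Lean on these libraries where they do the work, as an engineer would, in place of code of your own. Each camera call takes 0.05 s, during which the arm holds its last target. There are 200 camera calls.

TASK

The treat-ball dish is locked on its stand: take the stub mallet, knock the stand's sprung plunger fully down with it (touch the plunger with the mallet only), and stand the mallet upright on the table again. Then lift the dish by its handle straight up off the stand and turn it a quarter turn either way, so that its handle points along the stand towards the plunger, keeping the dish level and the loose ball in its middle, and leaving the other things on the table where they are. Finish still holding the dish, at rest and level, a hand's breadth (about 10 cm) above its seat and over the middle of the stand.

Things in the scene. Friction and masses are not known exactly. Their poses are not given: they have to be found in the camera images.
- stand: grey locking stand, fixed, 335 mm long (x) by 150 mm. Origin: on the table under the round seat's centre, z up; seat top 14 mm up. Pillar with the plunger (44 x 50 mm, 50 mm high) at x = -160 mm. Guides at x = +-106 mm, 56 mm high, carry steel tongues that lock the dish's rim and draw back as far as the plunger goes down; fully down frees the dish.
- plunger: steel plunger with a round flat head 26 mm across, standing out of the stand's pillar. Origin: middle of its top face, 75 mm above the table when up, 61 mm when fully down (14 mm travel, straight down). Pushing it takes 6 to 8 N plus a little for speed; it stays where it is left.
- mallet: stub mallet like a small tamper, 116 mm high, 0.2 kg: black rubber head, 46 mm across, 40 mm high, its flat striking face underneath; a straight round wooden handle, 21 mm across, rises from its middle (28 mm ferrule from 40 to 44 mm). Stands upright on its face. Origin: middle of the striking face; z along the handle.
- dish: shallow metal dish, 160 mm across, 0.26 kg, foot 90 mm across; inside falls at 8 degrees to the centre, rim 31 mm up. Handle arching over it along its y: uprights at y = +-81 mm, flat wooden bar 14 mm thick (x), 26 mm high, middle 117 mm up. Origin: centre of the foot's underside. Starts on the seat (among studs 6 mm high), axes along the stand's, so the handle lies across it.
- ball: loose dark rubber ball, 40 mm across, 0.04 kg, lying in the middle of the dish. Origin: its centre, 32 mm above the dish's origin when at rest; its orientation means nothing.
- bottle: bystander: brown bottle with white cap, 51 mm across, 110 mm high; may stand where the mallet might. Origin: centre of the underside.
- carton: bystander: white carton, 42 x 115 x 34 mm. Origin: centre of the underside.
- jar: bystander: white jar with blue lid, 67 mm across, 91 mm high. Origin: centre of the underside.
- shaker: bystander: red shaker, 50 mm across, 105 mm high. Origin: centre of the underside.
- balm: bystander: flat round pot, 90 mm across, 32 mm high. Origin: centre of the underside. Between it and the stand a tall light-blue packet, part of the room, stands at about x 0.70, y -0.10 (some 210 mm high): pass over or in front of it.

How it is judged (in metres and radians):
On the way, in this order (a step that is already met when the one before it is completed fails the run):
1. the plunger is knocked fully down (at least 12 of its 14 mm) while the dish is on the seat (z of plunger in the frame of stand below 0.063 m and z of dish in the frame of stand below 0.02 m), for 0.1 s.
2. the mallet stands upright on the table again, let go, and the dish is still on its seat (height (world z) of mallet below 0.005 m and angle between mallet's own z axis and vertical below 0.1 rad and contact force between each of the arm, the fingers and mallet below 0.1 N and z of dish in the frame of stand below 0.02 m), for 0.2 s.
3. the dish is lifted clear of the stand (z of dish in the frame of stand above 0.054 m), for 0.1 s.
At the end, for the whole second after the job is handed in: Fingers hold the dish at rest, 60-160 mm above the seat, within 40 mm of the stand's middle, level to 0.07 rad, handle along the stand to 0.14 rad; ball still, within 15 mm of the dish's middle; plunger down 12 mm or more; mallet upright on the table (z of dish in the frame of stand between 0.074 and 0.174 m and horizontal distance between dish and stand below 0.04 m and angle between the y axis of dish and the x axis of stand, either way round below 0.14 rad and angle between dish's own z axis and vertical below 0.07 rad and linear speed of dish below 0.03 m/s and angular speed of dish below 0.15 rad/s and contact force between the fingers and dish above 1 N and horizontal distance between ball and dish below 0.015 m and z of ball in the frame of dish between 0.02 and 0.045 m and linear speed of ball below 0.05 m/s and z of plunger in the frame of stand below 0.063 m and height (world z) of mallet below 0.005 m and angle between mallet's own z axis and vertical below 0.1 rad and linear speed of mallet below 0.02 m/s); the arm keeps its last pose, push and grip.
It fails at once if the robot itself touches the plunger (contact force between any of the arm, the fingers and plunger above 1 N).
It fails at once if the mallet hits the dish (contact force between mallet and dish above 1 N).
It fails at once if the dish is tipped by more than 0.2 rad (angle between dish's own z axis and vertical above 0.2 rad).
It fails at once if the ball rolls more than 30 mm from the dish's middle (horizontal distance between ball and dish above 0.03 m).
It fails at once if a bystander is moved by more than 30 mm (distance of any of bottle, carton, jar, shaker, balm from where it was at the start of the episode above 0.03 m).
It also fails if it takes over 67 s, if anything falls off the work surface, if the arm or the gripper's body presses on something with over 40 N, if the wrist force passes 120 N, or if a joint passes its speed limit or range.

## Working session

There is one attempt and no reset: what is moved stays moved. The work goes in short steps, Python scripts to look and compute and a shell command to move; the robot and the scene stay as the last step left them, time stands still between calls to the robot, and variables do not carry over. Pictures are saved under pics/ and viewed, at most 10 in all, crops included, and the job is handed in when it is done.

```bash
mkdir -p pics; python3 - <<'E'
from bench import status,eyes,r
import cv2,pickle
s=status.sense();print(s['time'],s['tool_pos'],s['tcp_rot'],s['ft_force'],s['finger_gap'],r.grip_point_offset)
d={n:eyes.snapshot(n) for n in('scene','top')}
pickle.dump(d,open('s0.pkl','wb'))
for n in d: cv2.imwrite(f'pics/{n}0.png',cv2.resize(d[n]['img'][...,::-1],(800,600)));print(n,d[n]['mtx'].tolist(),d[n]['R'].tolist(),d[n]['t'].tolist())
E
```

```text
0.0 [254.05699638 542.93591319 230.24057278] [-1.79893586e+02 -9.38852351e-03  1.54916687e+02] [-0.22144984 -0.11476063 -0.21206319] 85.50373909837323 18.700000000000003
scene [[403.9628434131684, 0.0, 251.50070301853754], [0.0, 403.9628434131684, 188.41746870319412], [0.0, 0.0, 1.0]] [[0.8130334482529936, -0.5819749172625235, -0.016787128972104756], [-0.38679580068947533, -0.5183636374551156, -0.7626848287027145], [0.43516160284523586, 0.6265814672024542, -0.6465524297128461]] [-445.49766441477743, 303.8109242957419, 892.7194012577429]
top [[385.65652327061025, 0.0, 250.81411012674502], [0.0, 385.65652327061025, 188.9718317420078], [0.0, 0.0, 1.0]] [[0.007182410415513466, -0.9997306697178014, -0.022068099288787207], [-0.9857258375026848, -0.0033661854908669246, -0.16832481122779333], [0.16820519094324735, 0.022962073530884017, -0.9854845290104296]] [35.60277091657724, 577.1787565853083, 1296.8302871764818]
```

View pics/scene0.png

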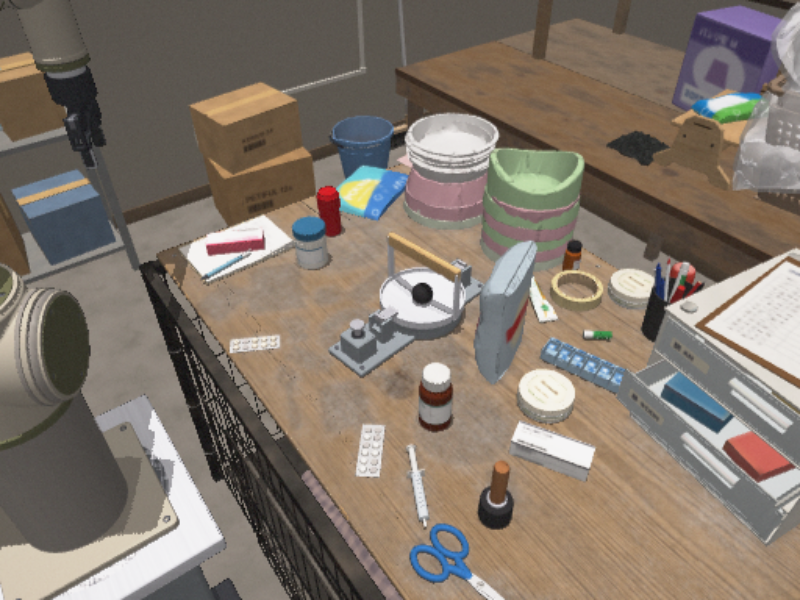

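View pics/top0.png

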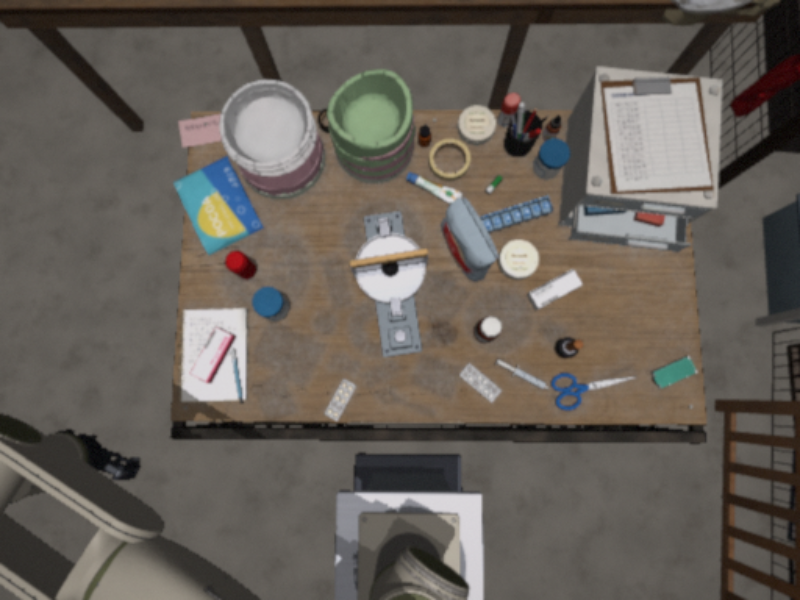

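Scene view: mallet with its foot at about (495,515), plunger head at (357,328), dish at (422,300), bottle between them at (435,400). Top view: mallet (568,347), plunger (400,337), dish (390,267), with the handle bar across at (388,258). I'll zoom in on these.

```bash
python3 - <<'E'
import pickle,cv2,numpy as np
d=pickle.load(open('s0.pkl','rb'))
def crop(n,x,y,w,h,s): return cv2.resize(d[n]['img'][y:y+h,x:x+w,::-1],(w*s,h*s),interpolation=cv2.INTER_NEAREST)
a=crop('scene',205,145,100,100,4);b=crop('scene',295,285,50,60,5)
c=crop('top',215,125,75,110,4);e=crop('top',340,200,45,40,5)
m=np.zeros((600,800,3),np.uint8)
m[:300,:300]=crop('scene',205,145,100,100,3);m[300:600,:250]=b
m[:440,305:605]=c;m[:200,610-35:800]=e[:,:225]
cv2.imwrite('pics/m1.png',m)
E
```

```text
(no output)
```

View pics/m1.png

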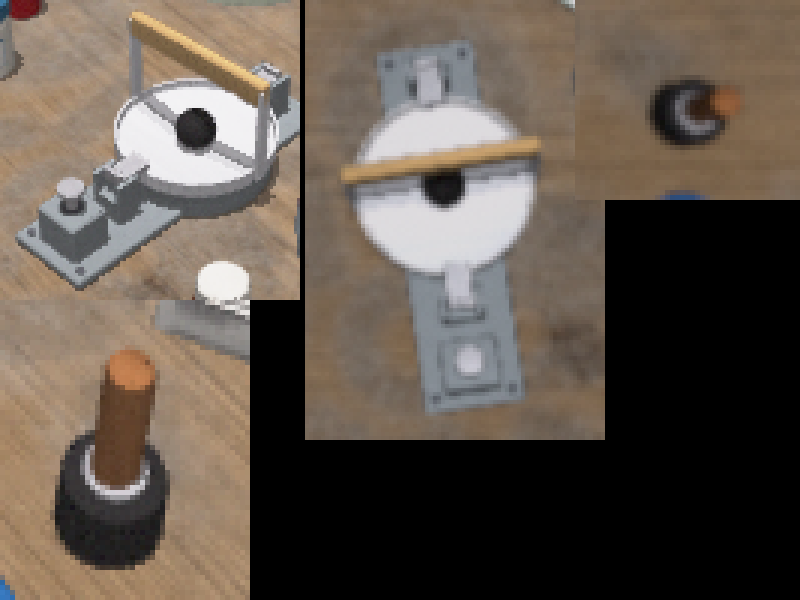

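The montage shows the mallet upright with its handle top at scene crop (130,366) and top crop (727,100). The plunger head is at (70,187) and (469,360), and the bar runs from (344,175) to (540,147) in the top crop.

```bash
cat > h.py <<'E'
import numpy as np
def onz(c,u,v,z):
    d=c['R'].T@np.linalg.solve(c['mtx'],[u,v,1]);o=-c['R'].T@c['t']
    return o+d*(z-o[2])/d[2]
def tri(cs,uvs):
    A=[];b=[]
    for c,(u,v) in zip(cs,uvs):
        P=c['mtx']@np.c_[c['R'],c['t']]
        for k,w in((0,u),(1,v)): q=P[k]-w*P[2]; A.append(q[:3]/np.linalg.norm(q[:3]));b.append(-q[3]/np.linalg.norm(q[:3]))
    return np.linalg.lstsq(np.array(A),np.array(b),rcond=None)[0]
E
python3 - <<'E'
import pickle
from h import *
np.set_printoptions(precision=1,suppress=True)
d=pickle.load(open('s0.pkl','rb'));S,T=d['scene'],d['top']
for n,s,t,z in [('malTop',(320.5,298.1),(369.9,219.5),116),('malCollar',(317.5,319.5),(363.9,221.5),43),('plunger',(227.8,206.8),(255.5,214.5),75),('ball',(269.8,187.2),(249.25,171.25),46)]:
    print(n,onz(S,*s,z),onz(T,*t,z),tri([S,T],[s,t]))
a,b=onz(T,224.25,168.25,130),onz(T,273.25,161.25,130);print('bar',a,b,(a+b)/2,np.degrees(np.arctan2(*(a-b)[1::-1])))
f=lambda x,y:onz(T,215+(x-305)/4-.5,125+y/4-.5,8)
c=[f(*p) for p in((378,52),(470,42),(523,398),(428,412))];print(c)
m1,m2=(c[0]+c[1])/2,(c[2]+c[3])/2;print(np.degrees(np.arctan2(*(m1-m2)[1::-1])),np.linalg.norm(m1-m2))
print('bottle',onz(T,312.5,209,110),'packet',onz(T,300,165,200),onz(T,290,128,200))
for n in(S,T): print(-n['R'].T@n['t'])
E
```

```text
malTop [ 466.6 -351.9  116. ] [ 466.3 -350.6  116. ] [ 466.8 -351.2  114.8]
malCollar [ 465.5 -353.9   43. ] [ 466.  -350.6   43. ] [ 466.9 -352.    38.9]
plunger [486.2  19.2  75. ] [485.   21.6  75. ] [486.1  21.2  73.3]
ball [645.4  43.6  46. ] [640.9  44.7  46. ] [642.7  43.7  46.7]
bar [632.6 125.3 130. ] [656.7 -36.9 130. ] [644.6  44.2 130. ] 98.45159378272206
[array([776.3, 107.6,   8. ]), array([785.9,  22.9,   8. ]), array([458.4, -25.7,   8. ]), array([445.6,  58.3,   8. ])]
8.456116601676525 332.7308824661223
bottle [ 500.5 -166.2  110. ] packet [ 627.6 -117.7  200. ] [747.9 -87.8 200. ]
[  91.2 -661.1  801.4]
[ 350.6    7.8 1375.9]
```

```bash
cat >> h.py <<'E'
def go(x,y,z,yaw=98.4,n=''):
    from bench import status
    from scipy.spatial.transform import Rotation as Ro
    s=status.sense();R=Ro.from_euler('xyz',s['tcp_rot'],degrees=True)
    G=Ro.from_euler('xyz',[180,0,yaw],degrees=True)
    print(n,'cm',np.round(R.inv().apply(np.array([x,y,z])-s['tool_pos'])/10,2),'rad',np.round((R.inv()*G).as_rotvec(),4))
E
python3 -m handwheel '{"series": [[[-40,-50.4,0,0,0,0.69,1],[-40,-50.4,0,0,0,0.69,1],[-40,-50.4,0,0,0,0.69,1],[-40,-50.4,0,0,0,0.69,1],[-40,-50.4,0,0,0,0.69,1],[-40,-50.4,0,0,0,0.69,1],[-40,-50.4,0,0,0,0.69,1],[-40,-50.4,0,0,0,0.69,1],[-40,-50.4,0,0,0,0.69,1],[-40,-50.4,0,0,0,0.69,1],[-40,-50.4,0,0,0,0.69,1],[-40,-50.4,0,0,0,0.69,1]]]}' 40
python3 -c "
from h import *
go(466.5,-351.3,170)"
```

```text
time: 1.6
tool_pos: [402.6, -83.8, 230.8]
tcp_rot: [-179.9, -0.1, 115.2]
ft_force: [-0.2, 0.2, 0.6]
finger_gap: 85.4
grip_force: 0.0
 cm [-26.93  -5.61   6.06] rad [-0.001  -0.0007  0.2932]
```

```bash
python3 -m handwheel '{"series": [[[-26.9,-5.6,2,0,0,0.293,1],[-26.9,-5.6,2,0,0,0.293,1],[-26.9,-5.6,2,0,0,0.293,1],[-26.9,-5.6,2,0,0,0.293,1],[-26.9,-5.6,6,0,0,0.293,1],[-26.9,-5.6,6,0,0,0.293,1],[-26.9,-5.6,6,0,0,0.293,1],[-26.9,-5.6,6,0,0,0.293,1]]]}'
python3 - <<'E'
from h import *
from bench import eyes
import cv2
w=eyes.snapshot('wrist');cv2.imwrite('pics/w1.png',w['img'][...,::-1])
P=lambda X:(lambda q:q[:2]/q[2])(w['mtx']@(w['R']@np.array(X)+w['t']))
print(P([466.5,-351.3,116]),P([466.5,-351.3,43]))
go(466.5,-351.3,73)
E
```

```text
time: 2.6
tool_pos: [468.8, -348.8, 173.3]
tcp_rot: [179.9, 0.1, 98.7]
ft_force: [0.8, 0.5, -0.0]
finger_gap: 85.6
grip_force: 0.0
[258.75070071 211.46056561] [259.67024243 182.95320686]
 cm [-0.17 -0.28 10.03] rad [0.002  0.0022 0.0049]
```

View pics/w1.png

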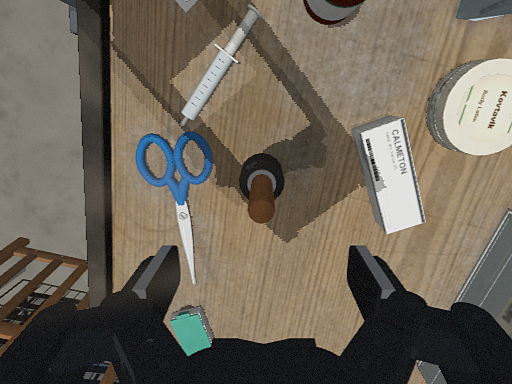

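The wrist view shows the handle top at (262,212), against a predicted (259,211), so I'm aligned. The carton is clear of the fingers. Next I descend and grip.

```bash
python3 -m handwheel '{"series": [[[-0.1,-0.1,4,0,0,0,1],[-0.1,-0.1,8,0,0,0,1],[-0.1,-0.1,10,0,0,0,1],[-0.1,-0.1,10,0,0,0,1],[-0.1,-0.1,10,0,0,0,0],[-0.1,-0.1,10,0,0,0,0],[-0.1,-0.1,10,0,0,0,0],[-0.1,-0.1,10,0,0,0,0],[-0.1,-0.1,10,0,0,0,0],[-0.1,-0.1,10,0,0,0,0],[-0.1,-0.1,10,0,0,0,0],[-0.1,-0.1,10,0,0,0,0]]]}' 60
python3 -c "
from h import *
go(466.5,-351.3,230)"
```

```text
time: 4.15
tool_pos: [467.4, -351.2, 72.2]
tcp_rot: [179.9, 0.1, 98.6]
ft_force: [1.0, 0.9, 5.6]
finger_gap: 19.5
grip_force: 58.7
 cm [-1.000e-02 -8.000e-02 -1.578e+01] rad [0.001  0.0012 0.0034]
```

```bash
python3 -m handwheel '{"series": [[[0,0,-2,0,0,0,0],[0,0,-6,0,0,0,0],[0,0,-10,0,0,0,0],[0,0,-14,0,0,0,0],[0,0,-15.8,0,0,0,0],[0,0,-15.8,0,0,0,0],[0,0,-15.8,0,0,0,0]]]}'
python3 -c "
from h import *
go(486,20.5,185)
go(486,20.5,230)"
```

```text
time: 5.03
tool_pos: [466.0, -350.1, 227.0]
tcp_rot: [-179.9, -0.1, 98.6]
ft_force: [-0.9, 0.2, -2.8]
finger_gap: 19.7
grip_force: 59.0
 cm [36.33  7.52  4.28] rad [-0.0021 -0.0026  0.0033]
 cm [36.35  7.51 -0.22] rad [-0.0021 -0.0026  0.0033]
```

```bash
python3 -m handwheel '{"series": [[[4,0.8,0,0,0,0,0],[9,1.8,0,0,0,0,0],[14,2.9,0,0,0,0,0],[19,3.9,0,0,0,0,0],[24,5,0,0,0,0,0],[29,6,0,0,0,0,0],[33,6.8,0,0,0,0,0],[35.5,7.3,0,0,0,0,0],[36.3,7.5,3,0,0,0,0],[36.3,7.5,4.5,0,0,0,0],[36.3,7.5,4.5,0,0,0,0],[36.3,7.5,4.5,0,0,0,0]]]}'
python3 - <<'E'
from h import *
from bench import eyes
import cv2
w=eyes.snapshot('wrist')
s=eyes.snapshot('scene');t=eyes.snapshot('top')
a=s['img'][150:250,175:275,::-1];b=t['img'][165:245,205:305,::-1]
m=np.zeros((384,800,3),np.uint8);m[:,:512]=w['img'][...,::-1];m[:200,512:712]=cv2.resize(a,(200,200));m[200:360,512:712]=cv2.resize(b,(200,160))
cv2.imwrite('pics/m2.png',m)
go(486,20.5,145)
E
```

```text
time: 6.52
tool_pos: [486.9, 18.7, 184.7]
tcp_rot: [180.0, 0.0, 98.5]
ft_force: [0.2, 0.1, -2.0]
finger_gap: 19.4
grip_force: 59.0
 cm [ 0.18 -0.12  4.04] rad [0.0016 0.0004 0.0027]
```

View pics/m2.png

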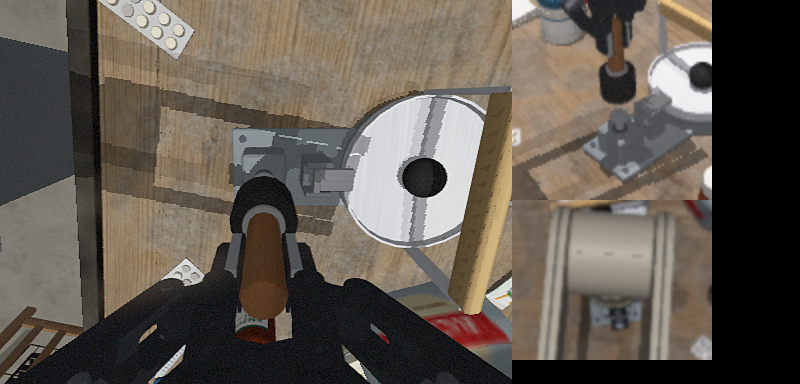

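The mallet head hangs upright just above the plunger pillar, at (265,190) in the wrist view, and is well clear of the dish. Now I press down.

```bash
python3 -m handwheel '{"series": [[[0.15,-0.1,2,0,0,0,0],[0.15,-0.1,3.3,0,0,0,0],[0.15,-0.1,3.8,0,0,0,0],[0.15,-0.1,4.2,0,0,0,0],[0.15,-0.1,4.6,0,0,0,0],[0.15,-0.1,4.9,0,0,0,0],[0.15,-0.1,5.1,0,0,0,0],[0.15,-0.1,5.1,0,0,0,0],[0.15,-0.1,5.1,0,0,0,0]]]}'
```

```text
time: 7.8
tool_pos: [485.8, 20.7, 133.3]
tcp_rot: [180.0, 0.0, 98.6]
ft_force: [0.2, 0.3, 0.2]
finger_gap: 19.6
grip_force: 59.5
```

```bash
python3 -m handwheel '{"series": [[[0,0,0.1,0,0,0,0],[0,0,0.2,0,0,0,0],[0,0,0.3,0,0,0,0],[0,0,0.3,0,0,0,0]]]}'
```

```text
time: 8.3
tool_pos: [486.4, 20.6, 133.0]
tcp_rot: [179.9, 0.0, 98.6]
ft_force: [-7.5, 0.6, 22.1]
finger_gap: 19.8
grip_force: 62.1
```

Hard stop felt (22 N), so the plunger is down. I'll lift off and check where the jar is before setting the mallet down on the left.

```bash
python3 -m handwheel '{"series": [[[0,0,-0.5,0,0,0,0],[0,0,-2,0,0,0,0],[0,0,-4.5,0,0,0,0],[0,0,-6,0,0,0,0],[0,0,-6,0,0,0,0],[0,0,-6,0,0,0,0]]]}'
python3 - <<'E'
import pickle
from h import *
d=pickle.load(open('s0.pkl','rb'));T=d['top']
print('jar',onz(T,268*.64,302*.64,91),'pills',onz(T,340*.64,400*.64,0))
go(465,150,185);go(465,150,74.5)
E
```

```text
time: 9.05
tool_pos: [485.1, 20.7, 189.4]
tcp_rot: [-179.9, -0.0, 98.6]
ft_force: [-0.2, 0.0, -2.7]
finger_gap: 19.4
grip_force: 59.1
jar [554.13444889 306.4684922   91.        ] pills [345.47635733 155.12502615   0.        ]
 cm [13.08 -0.05  0.45] rad [-0.0011 -0.0002  0.0034]
 cm [13.08 -0.04 11.5 ] rad [-0.0011 -0.0002  0.0034]
```

```bash
python3 -m handwheel '{"series": [[[3,0,0,0,0,0,0],[7,0,0,0,0,0,0],[11,0,0,0,0,0,0],[13,0,1,0,0,0,0],[13,0,4,0,0,0,0],[13,0,8,0,0,0,0],[13,0,10.5,0,0,0,0],[13,0,11.3,0,0,0,0],[13,0,11.5,0,0,0,0],[13,0,11.5,0,0,0,0],[13,0,11.5,0,0,0,0]]]}'
```

```text
time: 10.42
tool_pos: [467.1, 149.4, 76.5]
tcp_rot: [179.9, -0.0, 98.6]
ft_force: [0.4, 0.3, -2.5]
finger_gap: 19.9
grip_force: 59.0
```

```bash
python3 -m handwheel '{"series": [[[0,0,0.15,0,0,0,0],[0,0,0.3,0,0,0,0],[0,0,0.3,0,0,0,0],[0,0,0.3,0,0,0,0]]]}'
```

```text
time: 10.92
tool_pos: [466.0, 149.2, 72.2]
tcp_rot: [-180.0, 0.0, 98.6]
ft_force: [0.1, -0.2, -2.5]
finger_gap: 19.7
grip_force: 59.3
```

```bash
python3 -m handwheel '{"series": [[[0,0,0.1,0,0,0,0],[0,0,0.15,0,0,0,0],[0,0,0.15,0,0,0,0]]]}'
```

```text
time: 11.3
tool_pos: [466.4, 149.3, 72.2]
tcp_rot: [180.0, 0.0, 98.6]
ft_force: [-6.2, -0.2, 11.5]
finger_gap: 19.5
grip_force: 60.7
```

```bash
python3 -m handwheel '{"series": [[[0,0,-0.1,0,0,0,0],[0,0,-0.1,0,0,0,1],[0,0,-0.1,0,0,0,1],[0,0,-0.1,0,0,0,1],[0,0,-0.1,0,0,0,1],[0,0,-0.1,0,0,0,1],[0,0,-2,0,0,0,1],[0,0,-6,0,0,0,1],[0,0,-12,0,0,0,1],[0,0,-17,0,0,0,1],[0,0,-17,0,0,0,1],[0,0,-17,0,0,0,1]]]}'
python3 - <<'E'
from h import *
from bench import eyes
import cv2
w=eyes.snapshot('wrist');s=eyes.snapshot('scene')
m=np.zeros((384,800,3),np.uint8);m[:,:512]=w['img'][...,::-1];m[:288,512:800]=cv2.resize(s['img'][130:250,180:300,::-1],(288,288))
cv2.imwrite('pics/m3.png',m)
go(644,44.2,240)
E
```

```text
time: 12.8
tool_pos: [466.0, 149.2, 240.4]
tcp_rot: [-180.0, -0.0, 98.6]
ft_force: [-0.1, -0.4, -0.6]
finger_gap: 85.4
grip_force: 0.0
 cm [-13.04  16.11  -0.14] rad [-0.0029  0.0002  0.0034]
```

View pics/m3.png

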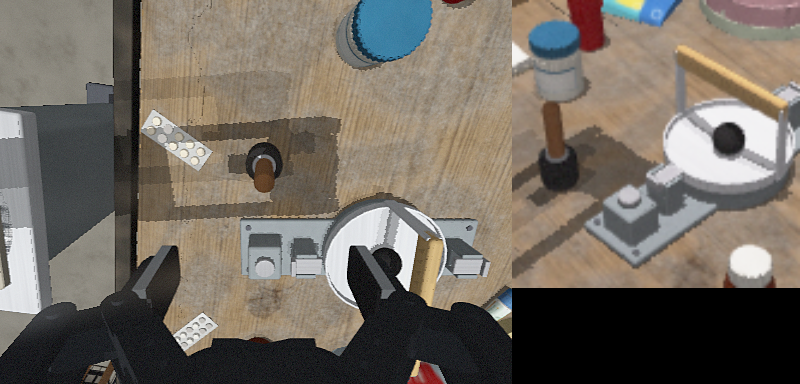

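The mallet stands upright by itself, the plunger is down and the tongues are drawn back. Next I move over the dish handle.

```bash
python3 -m handwheel '{"series": [[[-3,3.7,0,0,0,0,1],[-7,8.6,0,0,0,0,1],[-10.5,13,0,0,0,0,1],[-12.5,15.5,0,0,0,0,1],[-13,16.1,2,0,0,0.003,1],[-13,16.1,4,0,0,0.003,1],[-13,16.1,4,0,0,0.003,1],[-13,16.1,4,0,0,0.003,1],[-13,16.1,4,0,0,0.003,1]]]}'
python3 - <<'E'
from h import *
from bench import eyes
import cv2
w=eyes.snapshot('wrist')
im=w['img'][...,::-1].copy()
P=lambda X:(lambda q:q[:2]/q[2])(w['mtx']@(w['R']@np.array(X)+w['t']))
a=np.radians(98.4);u=np.array([np.cos(a),np.sin(a),0]);v=np.array([np.cos(a-np.pi/2),np.sin(a-np.pi/2),0]);c=np.array([644,44.2,144])
for k in(-88,-70,-40,0,40,70,88):
  for h in (-7,7):
    p=P(c+k*u+h*v);print(k,h,p.round(0))
    if 0<=p[1]<384: cv2.circle(im,tuple(int(x) for x in p.round()),1,(255,0,0),-1)
cv2.imwrite('pics/w3.png',im)
go(644,44.2,112)
E
```

```text
time: 14.02
tool_pos: [645.0, 45.3, 202.2]
tcp_rot: [179.9, 0.0, 98.5]
ft_force: [0.3, 0.2, -0.0]
finger_gap: 85.4
grip_force: 0.0
-88 -7 [253. 307.]
-88 7 [269. 307.]
-70 -7 [252. 289.]
-70 7 [269. 289.]
-40 -7 [252. 257.]
-40 7 [270. 257.]
0 -7 [251. 210.]
0 7 [270. 210.]
40 -7 [251. 156.]
40 7 [271. 157.]
70 -7 [250. 112.]
70 7 [271. 112.]
88 -7 [250.  83.]
88 7 [271.  83.]
 cm [-0.08 -0.13  9.02] rad [0.002  0.0003 0.001 ]
```

View pics/w3.png

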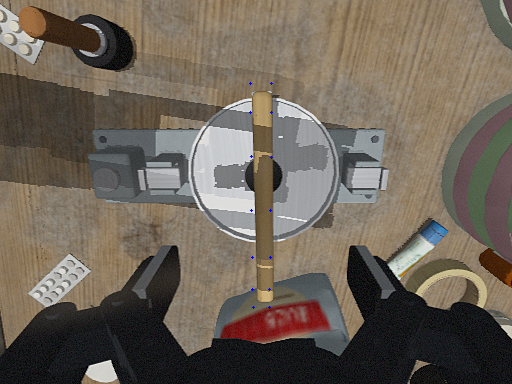

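The bar sits at columns 254–272, centred between the fingers (about 263), and its ends at rows 92 and 302 match the prediction. Now I descend and grip.

```bash
python3 -m handwheel '{"series": [[[-0.05,0,4,0,0,0,1],[-0.05,0,7.5,0,0,0,1],[-0.05,0,9,0,0,0,1],[-0.05,0,9,0,0,0,1],[-0.05,0,9,0,0,0,0.35],[-0.05,0,9,0,0,0,0.25],[-0.05,0,9,0,0,0,0.2],[-0.05,0,9,0,0,0,0],[-0.05,0,9,0,0,0,0],[-0.05,0,9,0,0,0,0],[-0.05,0,9,0,0,0,0],[-0.05,0,9,0,0,0,0]]]}' 80
```

```text
time: 15.58
tool_pos: [645.3, 44.2, 111.4]
tcp_rot: [179.9, 0.0, 98.4]
ft_force: [1.8, -0.9, 4.5]
finger_gap: 12.9
grip_force: 78.9
```

Gripped. I'll lift gently, about 10 cm over 3 s with a smooth profile.

```bash
python3 -m handwheel '{"series": [[[0,0,-0.1,0,0,0,0],[0,0,-0.3,0,0,0,0],[0,0,-0.6,0,0,0,0],[0,0,-1,0,0,0,0],[0,0,-1.5,0,0,0,0],[0,0,-2,0,0,0,0],[0,0,-2.5,0,0,0,0],[0,0,-3,0,0,0,0],[0,0,-3.4,0,0,0,0],[0,0,-3.7,0,0,0,0],[0,0,-3.9,0,0,0,0],[0,0,-4,0,0,0,0]]]}' 110
python3 - <<'E'
from h import *
from bench import eyes
import cv2
s=eyes.snapshot('scene')
cv2.imwrite('pics/s4.png',cv2.resize(s['img'][100:260,160:340,::-1],(720,600)))
E
```

```text
time: 17.08
tool_pos: [644.8, 44.2, 150.8]
tcp_rot: [-180.0, 0.0, 98.4]
ft_force: [-0.5, -0.9, -3.7]
finger_gap: 12.3
grip_force: 107.3
```

View pics/s4.png

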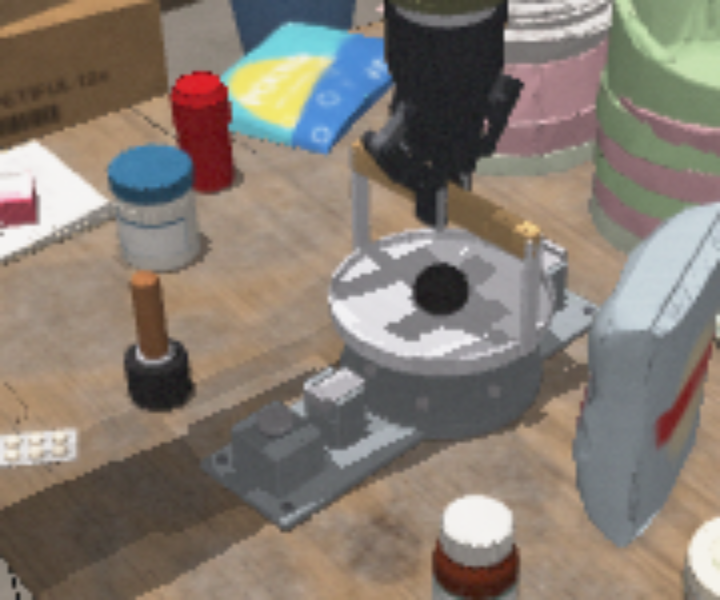

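The dish is clear and level, with the ball centred at (440,288). I'll raise it the rest of the way.

```bash
python3 -m handwheel '{"series": [[[0,0,-0.1,0,0,0,0],[0,0,-0.4,0,0,0,0],[0,0,-0.9,0,0,0,0],[0,0,-1.5,0,0,0,0],[0,0,-2.2,0,0,0,0],[0,0,-3,0,0,0,0],[0,0,-3.8,0,0,0,0],[0,0,-4.5,0,0,0,0],[0,0,-5.1,0,0,0,0],[0,0,-5.5,0,0,0,0],[0,0,-5.7,0,0,0,0],[0,0,-5.8,0,0,0,0]]]}'
python3 -m handwheel '{"series": [[[0,0,0,0,0,0.01,0],[0,0,0,0,0,0.03,0],[0,0,0,0,0,0.07,0],[0,0,0,0,0,0.12,0],[0,0,0,0,0,0.18,0],[0,0,0,0,0,0.25,0],[0,0,0,0,0,0.32,0],[0,0,0,0,0,0.39,0],[0,0,0,0,0,0.46,0],[0,0,0,0,0,0.52,0],[0,0,0,0,0,0.56,0],[0,0,0,0,0,0.58,0]]]}'
python3 -m handwheel '{"series": [[[0,0,0,0,0,0.02,0],[0,0,0,0,0,0.06,0],[0,0,0,0,0,0.12,0],[0,0,0,0,0,0.19,0],[0,0,0,0,0,0.26,0],[0,0,0,0,0,0.33,0],[0,0,0,0,0,0.40,0],[0,0,0,0,0,0.46,0],[0,0,0,0,0,0.51,0],[0,0,0,0,0,0.55,0],[0,0,0,0,0,0.57,0],[0,0,0,0,0,0.58,0]]]}'
python3 -c "
from h import *
go(644,44.2,210,8.4)"
```

```text
time: 18.62
tool_pos: [644.7, 44.2, 208.7]
tcp_rot: [-180.0, -0.0, 98.4]
ft_force: [-1.0, 0.5, -3.9]
finger_gap: 12.4
grip_force: 107.3
time: 20.12
tool_pos: [644.7, 44.2, 208.6]
tcp_rot: [-180.0, 0.0, 65.1]
ft_force: [0.3, 0.2, -4.3]
finger_gap: 12.7
grip_force: 107.3
time: 21.62
tool_pos: [644.8, 44.2, 208.8]
tcp_rot: [-180.0, 0.0, 31.9]
ft_force: [0.3, -0.1, -3.1]
finger_gap: 12.4
grip_force: 107.4
 cm [-0.07 -0.04 -0.12] rad [-0.      0.      0.4109]
```

```bash
python3 -m handwheel '{"series": [[[0,0,0,0,0,0.02,0],[0,0,0,0,0,0.06,0],[0,0,0,0,0,0.12,0],[0,0,0,0,0,0.19,0],[0,0,0,0,0,0.26,0],[0,0,0,0,0,0.32,0],[0,0,0,0,0,0.36,0],[0,0,0,0,0,0.39,0],[0,0,0,0,0,0.405,0],[0,0,0,0,0,0.41,0],[0,0,0,0,0,0.41,0],[0,0,0,0,0,0.41,0]]]}'
python3 -m handwheel '{"series": [[[0,0,0,0,0,0,0],[0,0,0,0,0,0,0],[0,0,0,0,0,0,0],[0,0,0,0,0,0,0],[0,0,0,0,0,0,0],[0,0,0,0,0,0,0],[0,0,0,0,0,0,0],[0,0,0,0,0,0,0],[0,0,0,0,0,0,0],[0,0,0,0,0,0,0],[0,0,0,0,0,0,0],[0,0,0,0,0,0,0]]]}'
python3 - <<'E'
from h import *
from bench import eyes
import cv2
w=eyes.snapshot('wrist');s=eyes.snapshot('scene')
m=np.zeros((384,800,3),np.uint8);m[:,:400]=w['img'][:,60:460,::-1];m[:,400:]=cv2.resize(s['img'][80:248,165:340,::-1],(400,384))
cv2.imwrite('pics/m5.png',m)
E
```

```text
time: 23.12
tool_pos: [644.8, 44.2, 208.8]
tcp_rot: [180.0, -0.0, 8.5]
ft_force: [-0.6, -0.1, -4.3]
finger_gap: 12.8
grip_force: 107.3
time: 24.62
tool_pos: [644.8, 44.3, 208.8]
tcp_rot: [-180.0, 0.0, 8.5]
ft_force: [1.1, -1.0, -3.5]
finger_gap: 12.7
grip_force: 107.3
```

View pics/m5.png

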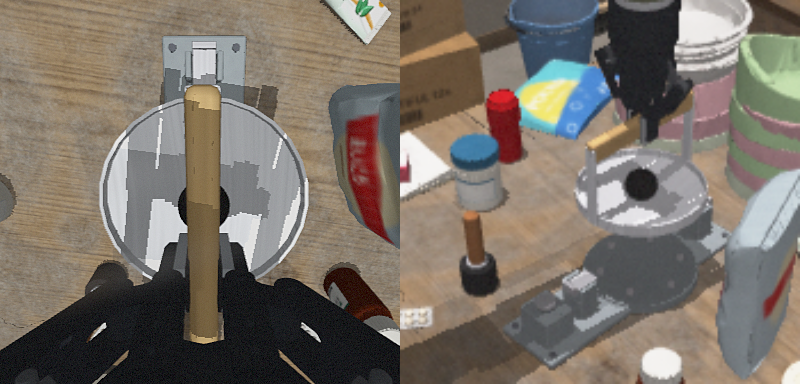

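The handle now lies along the stand, the dish is level with the ball centred at (641,184), and the mallet is upright. Dish height is about 97 mm above the seat. Handing in.

```bash
python3 -c "
from bench import r
print(r.hand_in())"
```

```text
the job is handed in; nothing more can be done
None
```

The job is handed in, verdict not shown: plunger knocked down, mallet standing upright again, and the dish held level about 97 mm above its seat with the handle along the stand and the ball centred, at 24.6 s of the 67 s limit.

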